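Lock the open latch on the filter box

TASK

The water-filter box on the worktop has two slotted quarter-turn latches on its cover; one is locked, with its tongue out over the front rim, and one is still open, with its tongue lying along the rim. Take the flat-bladed key from its wooden block, push it fully down into the slot of the open latch and turn it a quarter turn clockwise (seen from above) until it stops. Leave the key standing upright in that latch, and leave the other latch locked.

Things in the scene. Friction and masses are not known exactly. Their poses are not given: they have to be found in the camera images.
- key_grip (a point): Centre of the key's grip, a flat black upright wing 12 mm thick (x), 44 wide (y), 56 high (z up). Below it a steel collar, 44 mm across, underside 34 mm below this point, then a blade 5 mm thick (x), 32 wide (y), 13 long, tip 47 mm below. Same both ways round; 120 g, loose. It stands in a slot of a fixed wooden block (90 x 110 x 35 mm high), collar on top; lift straight up.
- slot_open (a point): Top centre of the open latch's round steel head (54 mm across), left or right on the fixed white filter box (140 x 300 x 50 mm high); it turns with the head. z up: turning axis. Slot right across along y: 8 mm wide, flared to 18 at the top, 14 deep. Tongue along -y, 52 mm from centre to tip. Key fully in: collar on the head, grip centre 34 mm above this point.
- cam_open (a joint): Turn of the open latch, rad: 0 open (slot and tongue along the front rim), growing clockwise from above to a hard stop at 1.57, locked (tongue over the front rim, towards the robot). Starts between 0 and 0.2, needs about 0.1 N m, stays where left. The blade has about 6 degrees of play either way in the slot: turn the key that much further.
- cam_shut (a joint): Turn of the other, identical latch on the same cover, rad, measured alike: it starts locked, near 1.57, and is to stay so. It is 200 mm from the open one along the box's front rim.
Not all that is in view belongs to the job. What is shaped like the part that bears key_grip but purple or yellow is not meant.

How it is judged:
On the way, in this order (a step that is already met when the one before it is completed fails the run):
1. the key's blade is fully in the slot of the open latch, before that latch is turned (horizontal distance between key_grip and slot_open below 0.015 m and z of key_grip in the frame of slot_open below 0.04 m and angle between key_grip's own z axis and vertical below 0.2 rad and value of joint cam_open below 0.6 rad), for 0.2 s.
2. the latch is turned home with the key in its slot (horizontal distance between key_grip and slot_open below 0.015 m and z of key_grip in the frame of slot_open below 0.04 m and angle between key_grip's own z axis and vertical below 0.2 rad and value of joint cam_open above 1.37 rad), for 0.2 s.
At the end, for the whole second after the job is handed in: Both latches are within 11 degrees of the locked stop (over 1.37 rad) and at rest; the key stands released in the slot of the latch that was open: grip within 15 mm of its axis and less than 40 mm above the head (blade at least half in), within 11 degrees of upright (all of step 2 and value of joint cam_shut above 1.37 rad and velocity of joint cam_open below 0.1 rad/s); the robot touches nothing.
It fails at once if the latch that was already locked is unlocked (value of joint cam_shut below 1.2 rad).
It also fails if it takes over 45 s, if anything falls off the work surface, if the arm or the gripper's body presses on something with over 40 N, if the wrist force passes 120 N, or if a joint passes its speed limit or range.

ROBOT

A 6-joint arm with a two-finger parallel gripper is mounted at the origin on a cart in front of the work surface, level with it; the furniture and walls round the work are solid. World frame = base frame: x ahead of the robot, y to its left, z up, the work surface at z = 0. Lengths are in m, angles in rad, forces in N, time in s.
With the tool pointing down it reaches from about 0.4 to 0.825 m from the base axis. Payload 7 kg.
Tool frame: the origin (TCP) lies on the centre line of the jaws, within the pads' length; the fingertips stand 22 mm ahead of it and the grasp point (between the pads) lies 3 mm ahead of it; z points along the fingers, y is the direction in which the jaws open and shut (so a half turn about z gives the same grasp; the last joint's range is limited). The gripper opens to 88 mm and grips with 3 to 60 N. Pads are 19 mm wide; open, the fingers measure 130 mm over their backs; the gripper's body (78 mm by 193 mm) begins 47 mm behind the grasp point.
Start: joints at [-0.855, 0.359, 0.012, 0, -1.224, -0.288], TCP at [0.28, -0.614, 0.249] pointing down, gripper open.
Joint ranges: [-3.07, 3.07], [-1.43, 2.12], [-1.02, 1.25], [-3.03, 1.67], [-3.05, -0], [-3.03, 3.03]. Speed limits (rad/s): [2.39, 2.39, 3.01, 3.14, 3.14, 3.14].

INTERFACE

Orientations are given as [roll, pitch, yaw] about the fixed x, y, z axes, in that order (R = Rz(yaw) Ry(pitch) Rx(roll)).
In Python, from station import arm gives the robot as it stands. The module is installed in compiled form; this text tells all that it offers.
- The arm moves only by the tool arm_command, never from a script. Its argument "motion" is a list of rows, each a list of 3 entries, a list of its own where there are three numbers: the shift along the tool's x, y, z in mm, then the turn, a rotation vector about the tool's x, y, z in degrees, then the opening, from 0 (shut) to 1 (fully open). In form: [[[tx, ty, tz], [wx, wy, wz], grip], ...]. A call has 1 to 20 rows; each row shifts and turns the commanded pose from where the row before left it, along the tool's axes as they then stand; what a row does not reach is not made up. A row lasts 1/12 s, in which the tool goes at most 41.7 mm and 7.16 degrees, less where a joint would pass 70% of its speed; a pose out of reach is approached as far as the arm can. A call is refused whole if a number of a shift passes 41.7 or a number of a turn 7.16, either way. A call with a gripper value outside its range is refused whole. The fingers move at their own pace and stop on an object; "newtons" is the grip in N (left out, the last holds). Time passes only in rows, so rows that do not move let the fingers close. It gives the time, the measured TCP pose, the force and the opening at its end, in the units of the state.
- arm.get_state(): the state, without advancing time (a new reading comes with each control period).
- arm.grab_frame(name): name is "scene" or "side" or "wrist"; returns the picture (400x640x3 uint8, red, green, blue); there is no depth.
- arm.camera_info(name): a dict with "fov_y" (degrees; the focal length in pixels is half the picture's height over the tangent of half this angle, whatever the lens; pixels are square), "cx", "cy" (the principal point, pixels), "k1" (the pictures are not rectified: a ray, as slopes to the right and down, at radius r is drawn at 1 + k1 r^2 times it, then the intrinsics apply), "view" (4x4, takes a point from world to camera coordinates); the wrist camera has in their place "tool_from_camera" (4x4, takes a point from camera to tool coordinates, whose origin is the TCP and whose axes are the flange's). Camera axes: x right, y down, z forward; pixel columns grow to the right and rows downward; lengths in m; the calibration is good to about 2 mm. A picture is of the moment at which its call begins: read the wrist's pose just before it. camera_info takes no time and is no camera call.
- arm.job_done(): hands the job in, once; it reports no verdict.
The state is a dict: "t": time; "q": joint angles; "qd": joint speeds; "joint_efforts": joint torques, N m; "eef_pos": TCP position; "ee_rot": TCP orientation; "force": force on the tool from outside, world axes, zero at the start; "moment": the same for the moment, N m; "width": finger opening in m.
Only numpy, scipy, OpenCV 4.12 (cv2) and the standard library are available. Lean on these libraries where they do the work, as an engineer would, in place of code of your own. Each camera call takes 0.05 s, during which the arm holds its last target. There are 200 camera calls.

## Working session

There is one attempt and no reset: what is moved stays moved. The work goes in short steps, Python scripts to look and compute and a tool call to move; the robot and the scene stay as the last step left them, time stands still between calls to the robot, and variables do not carry over. Pictures are saved under pics/ and viewed, on a budget of 10 in all, crops included, one or two more only if the job needs it, and the job is handed in when it is done.

Besides the shell and the picture viewer there is one more tool, called after "Emit:" as name(argument=value, ...) on one line, values as JSON. arm_command: Moves the arm, as the interface text tells. Its arguments: {"type":"object","properties":{"motion":{"type":"array","items":{"type":"array"}},"newtons":{"type":"number"}},"required":["motion"]}

```bash
mkdir -p pics; cat > h.py <<'E'
import numpy as np, cv2
from station import arm
from scipy.spatial.transform import Rotation as R
def cam(name,st=None):
    c=arm.camera_info(name); f=200/np.tan(np.radians(c['fov_y'])/2)
    if name=='wrist':
        st=st or arm.get_state(); T=np.eye(4); T[:3,:3]=rot(st); T[:3,3]=st['eef_pos']
        M=T@np.array(c['tool_from_camera'])
    else: M=np.linalg.inv(np.array(c['view']))
    return dict(f=f,cx=c['cx'],cy=c['cy'],k=c['k1'],M=M)
def rot(st):
    return R.from_euler('xyz',st['ee_rot']).as_matrix()
def ray(c,u,v):
    d=np.array([(u-c['cx'])/c['f'],(v-c['cy'])/c['f']]); r=d.copy()
    for _ in range(30): r=d/(1+c['k']*(r@r))
    return c['M'][:3,3], c['M'][:3,:3]@np.array([r[0],r[1],1])
def onz(c,u,v,z):
    o,d=ray(c,u,v); return o+d*(z-o[2])/d[2]
def proj(c,p):
    q=c['M'][:3,:3].T@(np.array(p)-c['M'][:3,3]); s=q[:2]/q[2]; s=s*(1+c['k']*(s@s))
    return s*c['f']+[c['cx'],c['cy']]
def tri(c1,p1,c2,p2):
    o1,d1=ray(c1,*p1);o2,d2=ray(c2,*p2)
    A=np.stack([d1,-d2],1); s=np.linalg.lstsq(A,o2-o1,rcond=None)[0]
    a=o1+d1*s[0];b=o2+d2*s[1]; return (a+b)/2,np.linalg.norm(a-b)
def save(im,n): cv2.imwrite('pics/'+n,im[...,::-1])
E
python3 - <<'E'
from h import *
s=arm.get_state();print(s)
for n in['scene','side','wrist']:
    im=arm.grab_frame(n);save(im,n+'0.png');c=cam(n,s);print(n,c['f'],c['cx'],c['cy'],c['k'],c['M'].round(3).tolist())
E
```

```text
{'t': 0.0, 'q': array([-8.54880341e-01,  3.59429577e-01,  1.10418349e-02, -3.61836625e-04,
       -1.22407641e+00, -2.88084852e-01]), 'qd': array([-0.00131078,  0.00021931, -0.00045478, -0.00105488,  0.00166688,
       -0.00237799]), 'joint_efforts': array([ 1.07157219e-03, -5.82715917e+01,  2.93065041e+01,  6.99700803e+00,
        7.05625236e-03, -1.87296123e-04]), 'eef_pos': array([ 0.27983989, -0.6137597 ,  0.24758552]), 'ee_rot': array([ 3.13989692e+00, -1.47777967e-04, -2.71388464e+00]), 'force': array([ 0.98666788,  0.61426204, -1.25149918]), 'moment': array([-0.01320337,  0.00022589, -0.00357783]), 'width': 0.08756976522656892}
scene 384.1900306099535 315.06109797537556 197.37700389340975 -0.0928377409705596 [[-0.825, -0.358, 0.437, 0.041], [-0.565, 0.5, -0.656, 0.669], [0.016, -0.788, -0.615, 0.718], [0.0, 0.0, 0.0, 1.0]]
side 421.0514635529651 317.2905364483319 195.18866846996465 -0.10391850583117265 [[0.993, -0.029, 0.116, 0.362], [-0.119, -0.33, 0.936, -1.079], [0.011, -0.944, -0.331, 0.47], [0.0, 0.0, 0.0, 1.0]]
wrist 280.64764191359234 318.0707678040563 195.1417951506322 -0.03496801338222197 [[-0.414, 0.867, 0.276, 0.205], [0.91, 0.395, 0.127, -0.649], [0.001, 0.303, -0.953, 0.384], [0.0, 0.0, 0.0, 1.0]]
```

View pics/scene0.png

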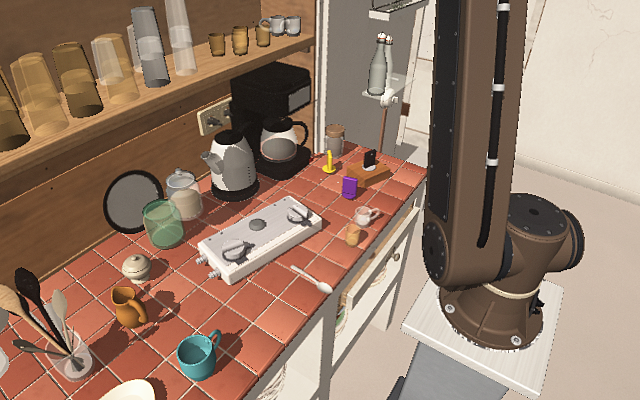

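View pics/side0.png

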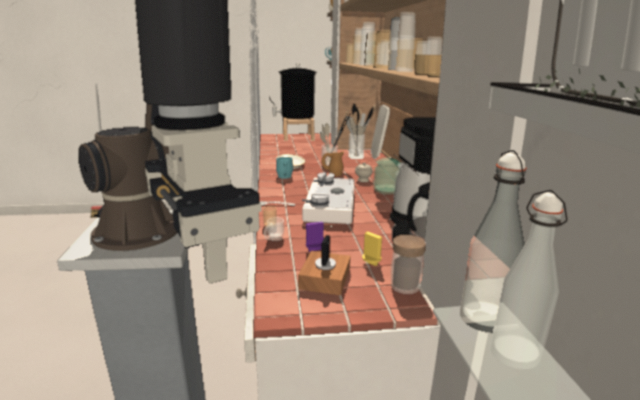

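Candidates for the key: black wing on the wooden block at scene (369,160) / side (326,252); purple decoy at (349,187); yellow decoy at (329,162). By the description I choose the black one. Next is one close mosaic of the key and the latches.

```bash
python3 - <<'E'
import cv2,numpy as np
s=cv2.imread('pics/scene0.png');d=cv2.imread('pics/side0.png')
a=cv2.resize(s[185:295,185:335],(480,352),interpolation=cv2.INTER_CUBIC)
b=cv2.resize(s[140:210,310:400],(300,233),interpolation=cv2.INTER_CUBIC)
c=cv2.resize(d[215:300,290:390],(300,255),interpolation=cv2.INTER_CUBIC)
e=cv2.resize(d[165:235,290:370],(400,350)[:2] and (274,240),interpolation=cv2.INTER_CUBIC)
m=np.zeros((600,800,3),np.uint8);m[:352,:480]=a;m[:233,490:790]=b;m[240:495,490:790]=c;m[355:595,0:274]=e
cv2.imwrite('pics/mos.png',m)
E
```

```text
(no output)
```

View pics/mos.png

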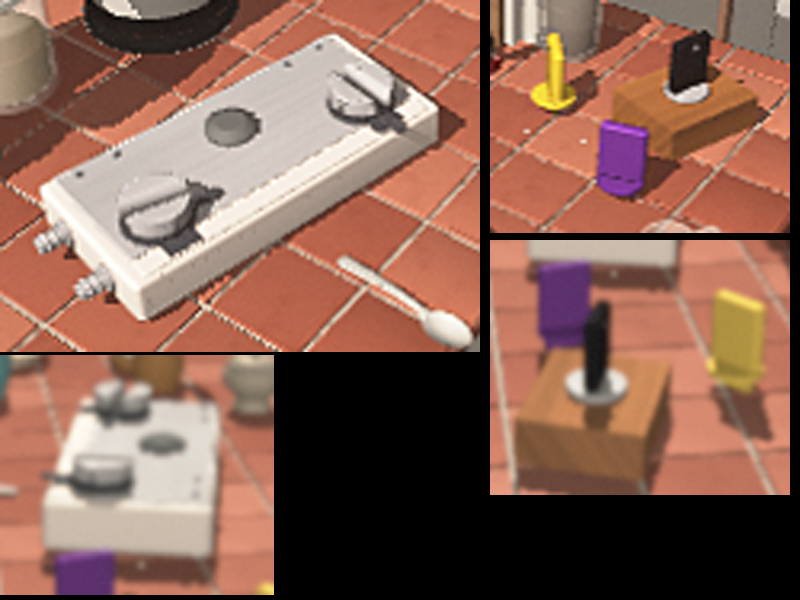

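```bash
python3 - <<'E'
from h import *
a=cam('scene');b=cam('side')
for n,p,q in[('key',(370,159),(325.7,250.7)),('open',(234.4,247.5),(326,176)),('shut',(298,213),(320,197))]:
    print(n,*tri(a,p,b,q))
for n,u,v in[('open',234.4,247.5),('shut',298,213)]: print(n,onz(a,u,v,.066))
# box top corners (scene), z=.05
for u,v in[(198,244),(289,197),(321,212),(230,276)]: print(onz(a,u,v,.05))
print(arm.get_state()['q'])
E
```

```text
key [ 0.47625037 -0.29227566  0.06662258] 0.004871607502678977
open [0.55215371 0.2441924  0.06747907] 0.005067120862779373
shut [0.50763344 0.05154526 0.06341109] 0.0052208947801190555
open [0.55010182 0.24404599 0.066     ]
shut [0.50261403 0.0550779  0.066     ]
[0.64357681 0.27730252 0.05      ]
[ 0.57609114 -0.00143994  0.05      ]
[0.46599582 0.00065072 0.05      ]
[0.50843185 0.30479115 0.05      ]
[-8.54885249e-01  3.59228919e-01  1.12468677e-02 -2.56104701e-04
 -1.22405451e+00 -2.88100358e-01]
```

View pics/wrist0.png

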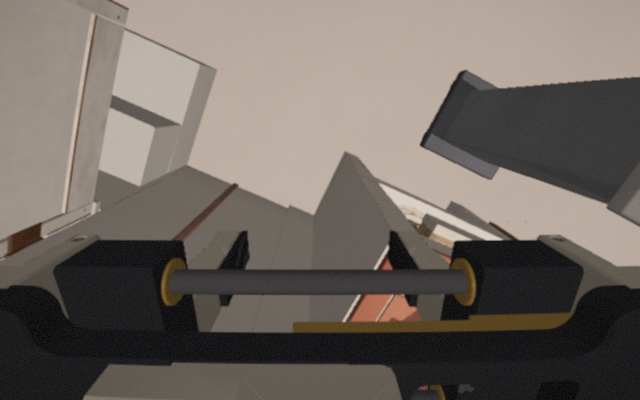

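Left latch, scene (234,248), has its slot and tongue along the rim, so it is the open one. The right latch, (298,213), is locked. The wrist view shows only the floor and the cabinet side. I'll move above the key now.

Emit:
arm_command(motion=[[[-26,17.7,0],[0,0,0],1],[[-26,17.7,0],[0,0,0],1],[[-26,17.7,0],[0,0,0],1],[[-26,17.7,0],[0,0,0],1],[[-26,17.7,0],[0,0,0],1],[[-26,17.7,0],[0,0,0],1],[[-26,17.7,0],[0,0,0],1],[[-26,17.7,0],[0,0,0],1],[[-26,17.7,0],[0,0,0],1],[[-26,17.7,0],[0,0,0],1],[[-26,17.7,0],[0,0,0],1],[[-26,17.7,0],[0,0,0],1]])

```text
t: 1.15
eef_pos: [0.4762, -0.29, 0.2485]
ee_rot: [3.141, -0.0, -2.714]
force: [1.0, -1.3, -0.5]
width: 0.0877
```

Emit:
arm_command(motion=[[[0,0,0],[0,0,-6.5],1],[[0,0,0],[0,0,-6.5],1],[[0,0,0],[0,0,-6.5],1],[[0,0,0],[0,0,-6.5],1],[[0,0,0],[0,0,-6.5],1],[[0,0,0],[0,0,-6.5],1],[[0,0,0],[0,0,-6.5],1],[[0,0,0],[0,0,-6.5],1],[[0,0,0],[0,0,-6.5],1],[[0,0,0],[0,0,-6.5],1],[[0,0,0],[0,0,0],1],[[0,0,0],[0,0,0],1]])

```text
t: 2.15
eef_pos: [0.4756, -0.2914, 0.2484]
ee_rot: [3.141, 0.0, -1.583]
force: [0.3, 0.1, 0.6]
width: 0.0877
```

```bash
python3 - <<'E'
from h import *
s=arm.get_state();print(s['t'],s['eef_pos'],s['ee_rot'],s['q'])
im=arm.grab_frame('wrist');save(im,'wrist1.png')
print(proj(cam('wrist',s),[.476,-.292,.097]))
E
```

```text
2.15 [ 0.47564705 -0.29140336  0.24839405] [ 3.14128285e+00  1.68047274e-04 -1.58291749e+00] [-1.98733704e-01  1.66977604e-01 -2.49574336e-01 -1.17699373e-04
 -1.15458000e+00  1.86660176e-01]
[318.0531281  187.29674498]
```

View pics/wrist1.png

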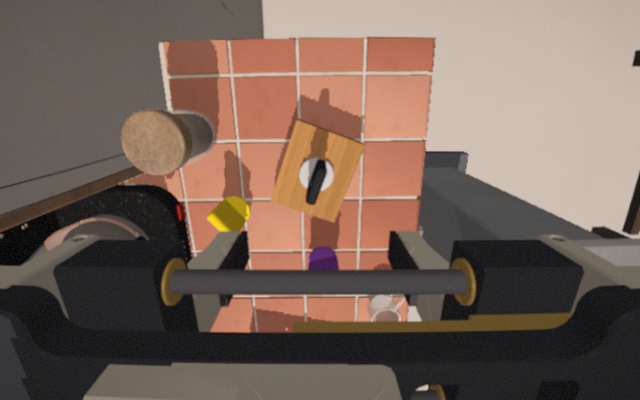

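Seen from above: block centre about (318,171), collar (316,174), black wing leaning towards (312,195) in the picture, yellow decoy (229,215), purple (322,260). I'll measure position and yaw from the masks.

```bash
python3 - <<'E'
from h import *
im=cv2.imread('pics/wrist1.png'); c=cam('wrist'); y0,y1,x0,x1=110,228,262,372
hsv=cv2.cvtColor(im,cv2.COLOR_BGR2HSV)[y0:y1,x0:x1]; H,S,V=cv2.split(hsv)
def pts(m):
    n,l,st,_=cv2.connectedComponentsWithStats(m.astype(np.uint8)); k=1+np.argmax(st[1:,4]); 
    cs,_=cv2.findContours((l==k).astype(np.uint8),cv2.RETR_EXTERNAL,cv2.CHAIN_APPROX_NONE)
    return max(cs,key=len)[:,0]+[x0,y0]
def world(p,z): return np.array([onz(c,u,v,z)[:2] for u,v in p],np.float32)
k=pts(V<70); r=cv2.minAreaRect(world(k,.097)); print('black at .097',r,cv2.boundingRect(k))
w=pts((S<60)&(V>100)); print('white px',cv2.boundingRect(w)); h=world(w,.041); print('collar circle',cv2.minEnclosingCircle(h),cv2.fitEllipse(h))
b=pts((H>9)&(H<20)&(S>100)&(V>70)); r=cv2.minAreaRect(world(cv2.convexHull(b.astype(np.int32))[:,0],.035)); print('block',r,cv2.boxPoints(r))
o=np.zeros((118*5,110*5,3),np.uint8); o=cv2.resize(im[y0:y1,x0:x1],None,fx=5,fy=5,interpolation=cv2.INTER_CUBIC)
for p,col in[(k,(0,255,0)),(w,(255,0,0)),(b,(255,255,0))]: cv2.polylines(o,[((p-[x0,y0])*5+2).astype(np.int32)],True,col)
cv2.imwrite('pics/key.png',o)
E
```

```text
black at .097 ((0.47860008478164673, -0.2981433868408203), (0.04897204786539078, 0.012501958757638931), 69.40352630615234) (307, 160, 19, 44)
white px (299, 158, 21, 30)
collar circle ((0.48369690775871277, -0.29494595527648926), 0.02070322446525097) ((0.48967573046684265, -0.2975141704082489), (0.016729289665818214, 0.043651461601257324), 158.17498779296875)
block ((0.4773982763290405, -0.29144707322120667), (0.11671783030033112, 0.09574627131223679), 68.80194091796875) [[ 0.41166225 -0.3285466 ]
 [ 0.50092995 -0.3631678 ]
 [ 0.54313433 -0.25434753]
 [ 0.4538666  -0.21972635]]
```

View pics/key.png

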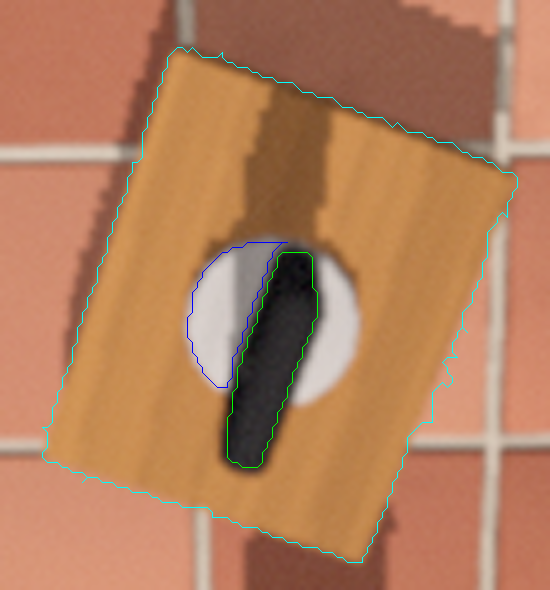

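```bash
python3 - <<'E'
from h import *
c=cam('wrist')
print('collar',onz(c,316.8,174,.041))
for n,u,v in[('yellow',229,213),('purple',322,258)]: print(n,onz(c,u,v,.07))
s=arm.get_state()['eef_pos']; 
k=(onz(c,316.8,174,.041)[:2]+[.4795,-.2958])/2;print(k)
a=np.radians(-110.8); ex=np.array([np.cos(a),np.sin(a)]); ey=np.array([np.sin(a),-np.cos(a)])
d=(k-s[:2])*1e3; print(d,d@ex,d@ey)
for n,u,v in[('yellow',229,213),('purple',322,258)]: e=onz(c,u,v,.07)[:2]-k; print(n,e@ex,e@ey)
E
```

```text
collar [ 0.47757055 -0.2932295   0.041     ]
yellow [ 0.58376544 -0.25346669  0.07      ]
purple [ 0.47233884 -0.19090676  0.07      ]
[ 0.47853528 -0.29451475]
[ 2.85786461 -3.12162833] 1.9033306908979426 -3.7801171722404576
yellow -0.07574074449849227 -0.08379540679254258
purple -0.09465501449086548 0.04258450282779947
```

Emit:
arm_command(motion=[[[0,0,0],[0,0,6.7],1],[[0,0,0],[0,0,6.7],1],[[0,0,0],[0,0,6.7],1],[[1.9,-3.8,20],[0,0,0],1],[[0,0,25],[0,0,0],1],[[0,0,25],[0,0,0],1],[[0,0,25],[0,0,0],1],[[0,0,25],[0,0,0],1],[[0,0,20],[0,0,0],1],[[0,0,16],[0,0,0],1],[[0,0,10],[0,0,0],1],[[0,0,10],[0,0,0],1],[[0,0,0],[0,0,0],1],[[0,0,0],[0,0,0],1]])

```text
t: 3.37
eef_pos: [0.4788, -0.2947, 0.0727]
ee_rot: [3.141, -0.0, -1.931]
force: [-0.8, 0.1, 0.4]
width: 0.0877
```

Emit:
arm_command(motion=[[[0,0,0],[0,0,0],0.3],[[0,0,0],[0,0,0],0],[[0,0,0],[0,0,0],0],[[0,0,0],[0,0,0],0],[[0,0,0],[0,0,0],0],[[0,0,0],[0,0,0],0],[[0,0,0],[0,0,0],0],[[0,0,0],[0,0,0],0],[[0,0,0],[0,0,0],0],[[0,0,0],[0,0,0],0]], newtons=30)

```text
t: 4.2
eef_pos: [0.4787, -0.2946, 0.0725]
ee_rot: [3.142, -0.0, -1.93]
force: [-0.5, 1.0, -0.5]
width: 0.0266
```

Emit:
arm_command(motion=[[[0,0,0],[0,0,0],0],[[0,0,0],[0,0,0],0],[[0,0,0],[0,0,0],0],[[0,0,0],[0,0,0],0],[[0,0,0],[0,0,0],0]])

```text
t: 4.62
eef_pos: [0.4785, -0.2945, 0.0725]
ee_rot: [3.141, -0.0, -1.93]
force: [-0.5, 0.9, -0.2]
width: 0.0119
```

Emit:
arm_command(motion=[[[0,0,-8],[0,0,0],0],[[0,0,-14],[0,0,0],0],[[0,0,-20],[0,0,0],0],[[0,0,-20],[0,0,0],0],[[0,0,-20],[0,0,0],0],[[0,0,-20],[0,0,0],0],[[0,0,-20],[0,0,0],0],[[0,0,-20],[0,0,0],0],[[0,0,-20],[0,0,0],0],[[0,0,-15],[0,0,-5.2],0],[[0,0,0],[0,0,-5.2],0],[[0,0,0],[0,0,0],0]])

```text
t: 5.62
eef_pos: [0.479, -0.2946, 0.2513]
ee_rot: [-3.139, -0.0, -1.745]
force: [0.3, 0.4, -1.7]
width: 0.0116
```

Emit:
arm_command(motion=[[[-20,1.6,0],[0,0,0],0],[[-30,1.6,0],[0,0,0],0],[[-32,1.6,0],[0,0,0],0],[[-32,1.6,0],[0,0,0],0],[[-32,1.6,0],[0,0,0],0],[[-32,1.6,0],[0,0,0],0],[[-32,1.6,0],[0,0,0],0],[[-32,1.6,0],[0,0,0],0],[[-32,1.6,0],[0,0,0],0],[[-32,1.6,0],[0,0,0],0],[[-32,1.6,0],[0,0,0],0],[[-32,1.6,0],[0,0,0],0],[[-32,1.6,0],[0,0,0],0],[[-32,1.6,0],[0,0,0],0],[[-32,1.6,0],[0,0,0],0],[[-32,1.6,0],[0,0,0],0],[[-32,1.6,0],[0,0,0],0],[[-30,1.6,0],[0,0,0],0],[[-20,1.6,0],[0,0,0],0],[[-23,1.6,0],[0,0,0],0]])

```text
t: 7.28
eef_pos: [0.5533, 0.3056, 0.2489]
ee_rot: [3.14, -0.001, -1.751]
force: [0.6, -0.4, -0.2]
width: 0.0115
```

Emit:
arm_command(motion=[[[0,0,0],[0,0,0],0],[[0,0,0],[0,0,0],0],[[0,0,0],[0,0,0],0],[[0,0,0],[0,0,0],0]])

```text
t: 7.62
eef_pos: [0.5537, 0.3037, 0.2495]
ee_rot: [3.141, -0.0, -1.75]
force: [-0.4, 0.2, -1.1]
width: 0.0119
```

```bash
python3 - <<'E'
from h import *
s=arm.get_state();print(s['t'],s['eef_pos'],s['ee_rot'],s['q'],s['width'])
im=arm.grab_frame('wrist');save(im,'wrist2.png')
print(proj(cam('wrist',s),[.551,.244,.066]))
E
```

```text
7.6167 [0.55365006 0.30367101 0.24945291] [ 3.14118532e+00 -4.70487452e-04 -1.75010940e+00] [ 8.10248994e-01  2.87575938e-01 -8.83081090e-02 -8.82652623e-05
 -1.19552916e+00 -9.89529791e-01] 0.011877704045325562
[311.21284288 128.75284751]
```

View pics/wrist2.png

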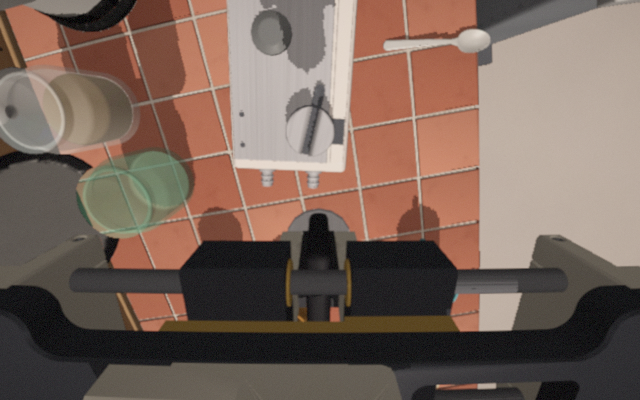

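Key held between the fingers. The open latch head is at (310,130), with its slot running (303,152)–(318,100). I'll take a close crop with grid coordinates.

```bash
python3 - <<'E'
import cv2,numpy as np
im=cv2.imread('pics/wrist2.png');x0,y0=225,60
o=cv2.resize(im[y0:y0+125,x0:x0+140],None,fx=5,fy=5,interpolation=cv2.INTER_CUBIC)
for k in range(0,140,20):
    cv2.putText(o,str(x0+k),(k*5,10),0,.35,(0,0,255));cv2.line(o,(k*5,0),(k*5,625),(0,0,255) ,1)if 0 else cv2.line(o,(k*5,12),(k*5,22),(0,0,255),1)
for k in range(0,125,20): cv2.putText(o,str(y0+k),(0,k*5+4),0,.35,(0,0,255))
cv2.imwrite('pics/latch.png',o[:600])
E
```

```text
(no output)
```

View pics/latch.png

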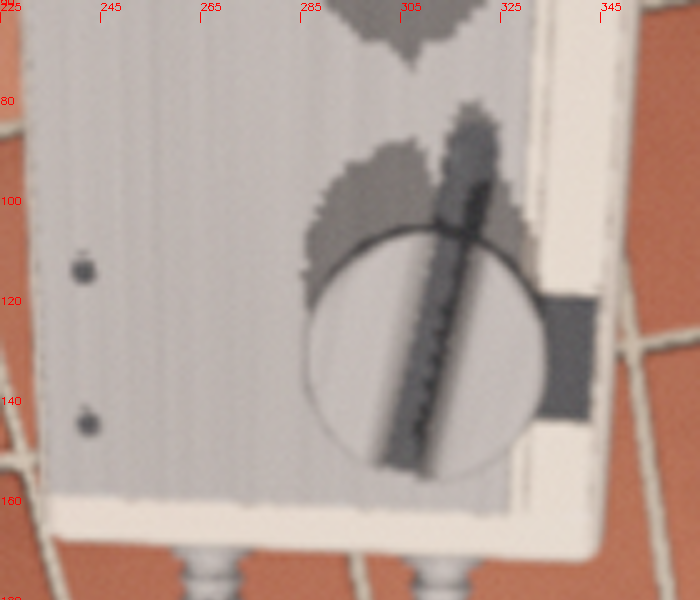

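```bash
python3 - <<'E'
from h import *
s=arm.get_state();c=cam('wrist',s); P=lambda x,y,z: onz(c,225+(x-2)/5,60+(y-2)/5,z)
for z in(.062,.066,.07):
    h=P(426.5,354,z); l=P(306,354,z);r=P(547,354,z);print(z,h,'diam',np.linalg.norm(l-r))
a=P(408,472,.066);b=P(460,240,.066);d=a-b;print('slot yaw-90',np.degrees(np.arctan2(d[1],d[0]))-90)
a=P(597,560,.05);b=P(635,20,.05);d=a-b;print('rim yaw',np.degrees(np.arctan2(d[1],d[0]))-90)
print('tool yaw+90',np.degrees(s['ee_rot'][2])+90)
print('scene head proj', proj(cam('scene'),P(426.5,354,.066)))
for n,u,v in[('green',150,165),('green2',120,200)]: print(n,onz(c,u,v,.0),onz(c,u,v,.08))
# held key: collar bottom z .250-.003-.034
print('held collar', proj(c,s['eef_pos']+np.array([0,0,-.003-.031])),proj(c,s['eef_pos']+np.array([0,0,-.05])))
E
```

```text
0.062 [0.55312709 0.24587019 0.062     ] diam 0.05444076736694121
0.066 [0.55295794 0.2455715  0.066     ] diam 0.053767768186746334
0.07 [0.55278879 0.2452728  0.07      ] diam 0.05309476900655147
slot yaw-90 -23.533464257039483
rim yaw -12.73310954095902
tool yaw+90 -10.271955516236275
scene head proj [233.07161478 247.36973592]
green [0.78678054 0.25602132 0.        ] [0.73546203 0.24890184 0.08      ]
green2 [0.85030385 0.29751789 0.        ] [0.78580525 0.28178852 0.08      ]
held collar [318.8443287  236.75181479] [318.78063637 226.90695712]
```

Emit:
arm_command(motion=[[[0,0,0],[0,0,6.6],0],[[0,0,0],[0,0,6.6],0],[[18,-7.5,0],[0,0,0],0],[[18,-7.5,10],[0,0,0],0],[[17.6,-7.5,20],[0,0,0],0],[[0,0,25],[0,0,0],0],[[0,0,25],[0,0,0],0],[[0,0,20],[0,0,0],0],[[0,0,16],[0,0,0],0],[[0,0,0],[0,0,0],0],[[0,0,0],[0,0,0],0],[[0,0,0],[0,0,0],0],[[0,0,0],[0,0,0],0]])

```text
t: 8.75
eef_pos: [0.554, 0.2467, 0.1352]
ee_rot: [-3.14, 0.002, -1.979]
force: [0.1, -0.2, -0.9]
width: 0.012
```

```bash
python3 - <<'E'
from h import *
s=arm.get_state();print(s['t'],s['eef_pos'],s['ee_rot'],s['force'])
A=arm.grab_frame('wrist');B=arm.grab_frame('scene');D=arm.grab_frame('side')
r=lambda m,w,h:cv2.resize(m,(w,h),interpolation=cv2.INTER_CUBIC)
o=np.zeros((600,800,3),np.uint8)
o[:350,:450]=r(A[150:290,230:410],450,350);o[:350,455:795]=r(B[195:290,188:280],340,350);o[355:595,:320]=r(D[150:210,285:365],320,240)
save(o,'pre.png')
c=cam('scene');p=s['eef_pos'];print('blade tip/head',proj(c,p-[0,0,.05]),proj(c,[.553,.2456,.066]))
c=cam('wrist',s);print(proj(c,p-[0,0,.05]),proj(c,[.553,.2456,.066]))
E
```

```text
8.75 [0.55402493 0.24668408 0.13524534] [-3.14023199e+00  2.17996243e-03 -1.97884635e+00] [ 0.11343207 -0.15162835 -0.86069221]
blade tip/head [231.43087366 241.62761278] [233.05028252 247.3693001 ]
[319.06016156 226.60450263] [319.66448977 214.86790989]
```

View pics/pre.png

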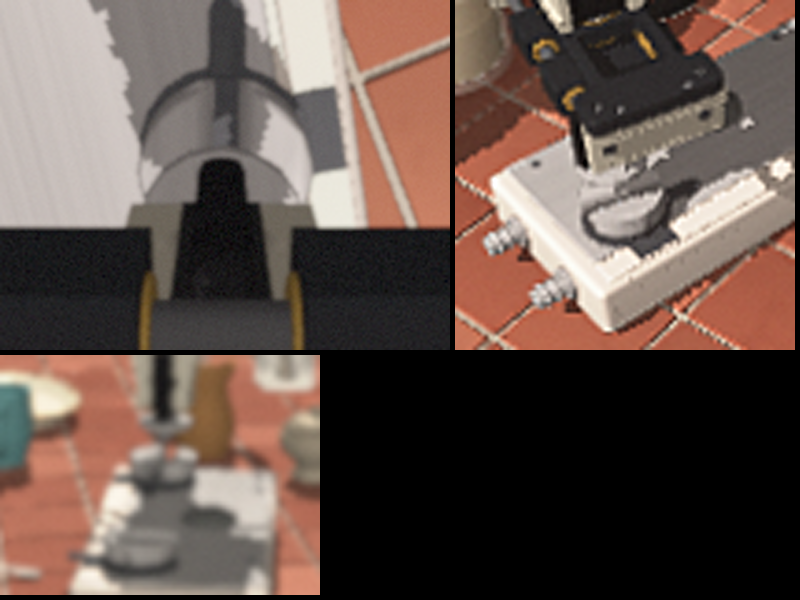

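The wrist crop shows the slot centreline at about u=320, upright in the picture, with the key at about 319. The side crop shows the blade over the notch. Alignment is good, so I'll insert.

Emit:
arm_command(motion=[[[0,0,8],[0,0,0],0],[[0,0,6],[0,0,0],0],[[0,0,4],[0,0,0],0],[[0,0,4],[0,0,0],0],[[0,0,2],[0,0,0],0],[[0,0,2],[0,0,0],0],[[0,0,0],[0,0,0],0]])

```text
t: 9.48
eef_pos: [0.5542, 0.2466, 0.1101]
ee_rot: [-3.139, 0.001, -1.978]
force: [-4.4, -3.4, 18.5]
width: 0.0119
```

Emit:
arm_command(motion=[[[1.4,0.5,0],[0,0,0],0],[[0,0,0],[0,0,0],0]])

```text
t: 9.65
eef_pos: [0.554, 0.2464, 0.1102]
ee_rot: [-3.138, 0.004, -1.978]
force: [-1.7, -1.6, 13.9]
width: 0.0118
```

```bash
python3 - <<'E'
from h import *
s=arm.get_state();print(s['t'],s['eef_pos'],s['ee_rot'],s['force'],s['moment'])
A=arm.grab_frame('wrist');B=arm.grab_frame('scene');D=arm.grab_frame('side')
r=lambda m,w,h:cv2.resize(m,(w,h),interpolation=cv2.INTER_CUBIC)
o=np.zeros((600,800,3),np.uint8)
o[:350,:450]=r(A[150:290,230:410],450,350);o[:350,455:795]=r(B[195:290,188:280],340,350);o[355:595,:320]=r(D[150:210,285:365],320,240)
save(o,'ins.png')
E
```

```text
9.65 [0.5540008  0.24639181 0.11015711] [-3.13835327  0.00378894 -1.97779681] [-1.71210064 -1.63012358 13.9104076 ] [-0.05353753  0.79053042  0.016197  ]
```

View pics/ins.png

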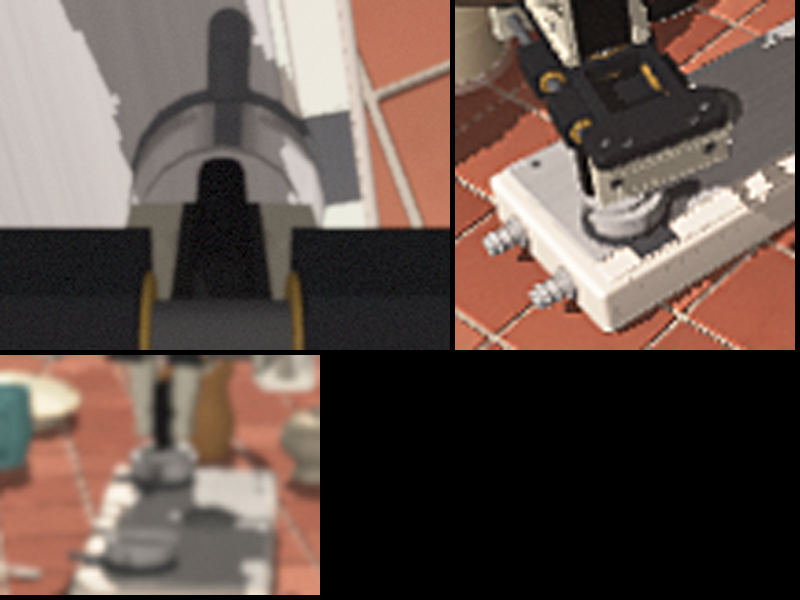

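Wrist crop: slot centre is at about u=321.6 and key centre at about 318.8, so the key sits about 2 mm to the left, on the flare. I'll ease up, shift +2 mm along tool y and push again.

Emit:
arm_command(motion=[[[0,0,-2],[0,0,0],0],[[0,2,0],[0,0,0],0],[[0,0,2],[0,0,0],0],[[0,0,2],[0,0,0],0],[[0,0,1],[0,0,0],0],[[0,0,0],[0,0,0],0]])

```text
t: 10.3
eef_pos: [0.5522, 0.247, 0.1086]
ee_rot: [-3.138, 0.004, -1.977]
force: [-5.9, -3.2, 28.3]
width: 0.0122
```

```bash
python3 - <<'E'
from h import *
s=arm.get_state();print(s['t'],s['eef_pos'],s['ee_rot'],s['force'],s['moment'])
E
```

```text
10.3 [0.55223579 0.24704261 0.10864677] [-3.13763507  0.00357686 -1.97703202] [-5.8538145  -3.18915544 28.3316497 ] [-0.94805992  2.42227651  0.07764802]
```

Emit:
arm_command(motion=[[[0,0,-2],[0,0,0],0],[[0,1.5,-1],[0,0,0],0],[[0,0,0],[0,0,0],0],[[0,0,1.5],[0,0,0],0],[[0,0,1.5],[0,0,0],0],[[0,0,0],[0,0,0],0]])

```text
t: 10.8
eef_pos: [0.5512, 0.2474, 0.1083]
ee_rot: [-3.137, 0.003, -1.977]
force: [-2.2, -4.5, 25.3]
width: 0.0118
```

```bash
python3 - <<'E'
from h import *
s=arm.get_state();print(s['t'],s['eef_pos'],s['ee_rot'],s['force'],s['moment'])
A=arm.grab_frame('wrist');D=arm.grab_frame('side')
r=lambda m,w,h:cv2.resize(m,(w,h),interpolation=cv2.INTER_CUBIC)
o=np.zeros((560,800,3),np.uint8)
o[:560,:440]=r(A[165:235,293:348],440,560);o[:300,445:795]=r(D[160:190,308:343],350,300)
save(o,'ins2.png')
E
```

```text
10.8 [0.55118395 0.2473902  0.10826149] [-3.13733379  0.00327737 -1.97718003] [-2.15062551 -4.48406422 25.26555601] [-1.4595789   1.09159329 -0.07960842]
```

View pics/ins2.png

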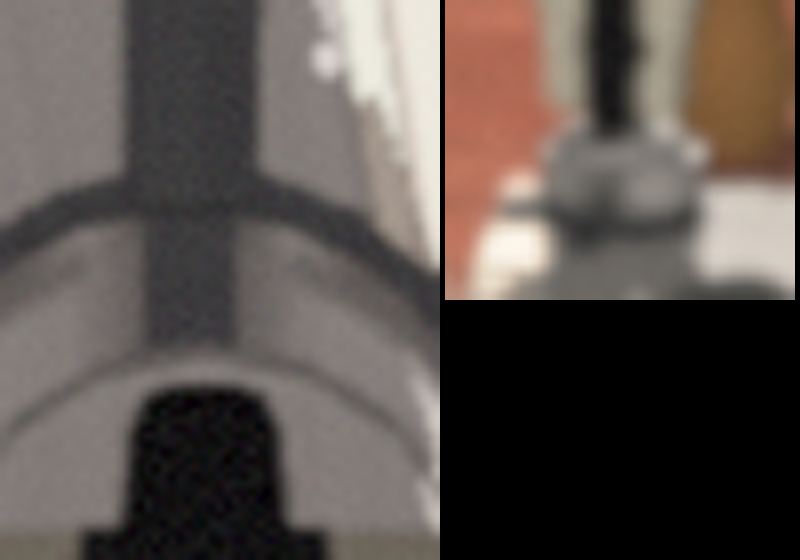

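Key is now about 1 mm past the slot centre (slot u≈317, wing u≈318.6). The side crop shows the collar close to the head. I'll go back 1 mm, grip harder and press again to find the true stop.

Emit:
arm_command(motion=[[[0,0,-2],[0,0,0],0],[[0.5,-1,0],[0,0,0],0],[[0,0,0],[0,0,0],0],[[0,0,1.5],[0,0,0],0],[[0,0,1.5],[0,0,0],0],[[0,0,1],[0,0,0],0],[[0,0,0],[0,0,0],0]], newtons=60)

```text
t: 11.48
eef_pos: [0.5513, 0.2472, 0.1081]
ee_rot: [-3.138, 0.004, -1.977]
force: [-12.5, -2.0, 42.0]
width: 0.0116
```

```bash
python3 - <<'E'
from h import *
s=arm.get_state();print(s['t'],s['eef_pos'],s['ee_rot'],s['force'],s['moment'])
E
```

```text
11.4833 [0.55130944 0.24721899 0.1081268 ] [-3.137658    0.0043306  -1.97681558] [-12.52941469  -2.04835468  41.98574119] [-0.58294654  5.15222576 -0.08727333]
```

Emit:
arm_command(motion=[[[0,0,-3],[0,0,0],0],[[0,0,-1.5],[0,0,0],0],[[0,0,0],[0,0,0],0],[[0,0,0],[0,0,0],0]])

```text
t: 11.82
eef_pos: [0.5511, 0.2469, 0.1084]
ee_rot: [-3.139, 0.003, -1.978]
force: [-0.0, 0.4, 12.1]
width: 0.0117
```

Emit:
arm_command(motion=[[[0,2,0],[0,0,0],0],[[0,1,0],[0,0,0],0],[[0,0,0],[0,0,0],0],[[0,0,0],[0,0,0],0]])

```text
t: 12.15
eef_pos: [0.5506, 0.2472, 0.1084]
ee_rot: [-3.136, 0.003, -1.978]
force: [13.2, -5.2, 7.0]
width: 0.0116
```

Emit:
arm_command(motion=[[[0,-3,0],[0,0,0],0],[[0,-3,0],[0,0,0],0],[[0,0,0],[0,0,0],0],[[0,0,0],[0,0,0],0]])

```text
t: 12.48
eef_pos: [0.5531, 0.2458, 0.1084]
ee_rot: [-3.141, 0.002, -1.978]
force: [-3.8, 1.5, 15.2]
width: 0.0119
```

Lateral probe: hard walls about 3 mm apart (play is 8−5 mm) and z flat at 0.1084, so the blade is in the slot with the collar seated on the head. I'll centre it, ease the load and turn clockwise (+tool z).

Emit:
arm_command(motion=[[[0,2,-0.8],[0,0,0],0],[[0,0,0],[0,0,0],0],[[0,0,0],[0,0,0],0],[[0,0,0],[0,0,5],0],[[0,0,0],[0,0,5],0],[[0,0,0],[0,0,5],0],[[0,0,0],[0,0,5],0],[[0,0,0],[0,0,0],0]])

```text
t: 13.15
eef_pos: [0.551, 0.2466, 0.1084]
ee_rot: [3.142, 0.002, -2.333]
force: [-2.1, 2.8, 10.2]
width: 0.0118
```

```bash
python3 - <<'E'
from h import *
s=arm.get_state();print(s['t'],s['eef_pos'],s['ee_rot'],s['force'],s['moment'],s['q'])
E
```

```text
13.15 [0.5509789  0.2465762  0.10840442] [ 3.14151286e+00  1.69209045e-03 -2.33292873e+00] [-2.06397201  2.81704825 10.2294802 ] [ 0.89585583  0.39954213 -0.04048006] [ 7.44021025e-01  3.65678945e-01 -3.27241911e-01 -2.45906757e-04
 -8.76192083e-01 -1.50599612e+00]
```

Turning smoothly; continuing.

Emit:
arm_command(motion=[[[0,0,0],[0,0,5],0],[[0,0,0],[0,0,5],0],[[0,0,0],[0,0,5],0],[[0,0,0],[0,0,5],0],[[0,0,0],[0,0,5],0],[[0,0,0],[0,0,5],0],[[0,0,0],[0,0,5],0],[[0,0,0],[0,0,5],0],[[0,0,0],[0,0,5],0],[[0,0,0],[0,0,5],0],[[0,0,0],[0,0,5],0],[[0,0,0],[0,0,0],0],[[0,0,0],[0,0,0],0]])

```text
t: 14.23
eef_pos: [0.5513, 0.2471, 0.1084]
ee_rot: [3.139, 0.001, 2.996]
force: [-1.4, 4.3, 9.6]
width: 0.0118
```

```bash
python3 - <<'E'
from h import *
s=arm.get_state();print(s['t'],s['eef_pos'],s['ee_rot'],s['force'],s['moment'],s['q'])
E
```

```text
14.2333 [0.55126412 0.24710271 0.10843027] [3.13944350e+00 1.44620221e-03 2.99552816e+00] [-1.36019159  4.31124318  9.55789638] [1.71513968 0.48942557 0.07666993] [ 7.44335810e-01  3.65902934e-01 -3.26791209e-01 -2.96755748e-04
 -8.75521808e-01 -2.46100527e+00]
```

Emit:
arm_command(motion=[[[0,0,0],[0,0,4],0],[[0,0,0],[0,0,4],0],[[0,0,0],[0,0,2],0],[[0,0,0],[0,0,0],0],[[0,0,0],[0,0,0],0]])

```text
t: 14.65
eef_pos: [0.5513, 0.2474, 0.1084]
ee_rot: [3.139, 0.001, 2.821]
force: [-0.7, 6.5, 8.5]
width: 0.0117
```

```bash
python3 - <<'E'
from h import *
s=arm.get_state();print(s['ee_rot'],s['force'],s['moment'],s['q'][5])
E
```

```text
[3.13873323e+00 1.10726180e-03 2.82131023e+00] [-0.66561867  6.51741147  8.53093827] [2.06836292 0.49939269 0.05373852] -2.635216704803148
```

Emit:
arm_command(motion=[[[0,0,0],[0,0,2],0],[[0,0,0],[0,0,2],0],[[0,0,0],[0,0,0],0],[[0,0,0],[0,0,0],0]])

```text
t: 14.98
eef_pos: [0.5514, 0.2475, 0.1084]
ee_rot: [3.139, 0.001, 2.753]
force: [-0.8, 6.1, 7.8]
width: 0.0115
```

```bash
python3 - <<'E'
from h import *
s=arm.get_state();print(s['ee_rot'],s['force'],s['moment'],s['q'][5])
E
```

```text
[3.13862331e+00 1.19705848e-03 2.75286234e+00] [-0.83937215  6.14310365  7.79371783] [2.21478359 0.49755904 0.68320005] -2.7040953823048
```

Moment jumped to 0.68 N m (turning needs about 0.1), so the latch is at the hard stop. I'll unload, release and retreat straight up.

Emit:
arm_command(motion=[[[0,0,-0.8],[0,0,-3],0],[[0,0,0],[0,0,0],0.1],[[0,0,0],[0,0,0],0.3],[[0,0,0],[0,0,0],0.6],[[0,0,0],[0,0,0],0.6],[[0,0,0],[0,0,0],0.6],[[0,0,0],[0,0,0],0.6],[[0,0,0],[0,0,0],0.6],[[0,0,0],[0,0,0],0.6],[[0,0,0],[0,0,0],0.6]])

```text
t: 15.82
eef_pos: [0.5506, 0.2453, 0.1086]
ee_rot: [-3.141, -0.0, 2.803]
force: [0.1, 0.4, -0.5]
width: 0.052
```

Emit:
arm_command(motion=[[[0,0,-5],[0,0,0],0.6],[[0,0,-15],[0,0,0],0.6],[[0,0,-20],[0,0,0],0.6],[[0,0,-20],[0,0,0],0.6],[[0,0,-20],[0,0,0],0.6],[[0,0,-20],[0,0,0],0.6],[[0,0,-20],[0,0,0],0.6],[[0,0,-20],[0,0,0],0.6],[[0,0,0],[0,0,0],0.6],[[0,0,0],[0,0,0],0.6]])

```text
t: 16.65
eef_pos: [0.551, 0.2458, 0.2504]
ee_rot: [3.139, 0.001, 2.803]
force: [-0.9, 0.0, -0.3]
width: 0.0526
```

```bash
python3 - <<'E'
from h import *
s=arm.get_state();print(s['t'],s['eef_pos'],s['ee_rot'],s['force'],s['width'])
A=arm.grab_frame('wrist');B=arm.grab_frame('scene')
r=lambda m,w,h:cv2.resize(m,(w,h),interpolation=cv2.INTER_CUBIC)
o=np.zeros((600,800,3),np.uint8)
o[:400,:500]=r(A[80:280,195:445],500,400);o[:340,505:795]=r(B[180:290,190:284],290,340)
save(o,'end.png')
E
```

```text
16.65 [0.55102202 0.2458315  0.25042159] [3.13887223e+00 1.48306276e-03 2.80319142e+00] [-0.89056673  0.03145667 -0.31121663] 0.05259095046869977
```

View pics/end.png

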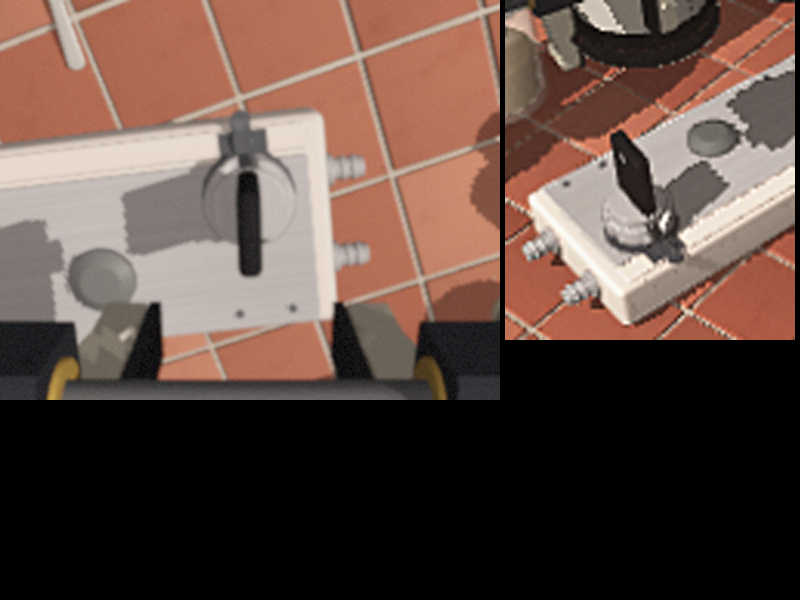

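```bash
python3 - <<'E'
from h import *
s=arm.get_state();c=cam('wrist',s);sc=cam('scene')
W=lambda x,y:(195+x/2,80+y/2)
t=onz(c,*W(241,115),.055);h=onz(c,*W(249,197),.068);d=(t-h)[:2];print('tongue dir',np.degrees(np.arctan2(d[1],d[0])),np.linalg.norm(d),h)
a=onz(c,*W(0,185),.05);b=onz(c,*W(310,155),.05)
a=onz(c,*W(10,150),.05);b=onz(c,*W(300,112),.05);d=(b-a)[:2];print('rim',np.degrees(np.arctan2(d[1],d[0])),a,b)
k=np.radians(-108);ky=np.array([-np.sin(k),np.cos(k),0])
for hz in(.066,.071,.08):
  for sg in(1,-1):
    for z in(.034+28e-3,.034-28e-3):
      p=np.array([.5515,.246,hz+z])+sg*.022*ky
      u=proj(c,p);v=proj(sc,p);print(hz,sg,round(z,3),'wrist crop',(u-[195,80])*2,'scene crop',(v-[190,180])*3.09+[505,0])
E
```

```text
tongue dir 166.39334298309305 0.045833077996403335 [0.54899202 0.24678725 0.068     ]
rim 77.84020420920409 [0.47787877 0.11933547 0.05      ] [0.51477785 0.29058214 0.05      ]
0.066 1 0.062 wrist crop [250.70017392 275.6981714 ] scene crop [615.24548236 133.29101182]
0.066 1 0.006 wrist crop [250.05087894 239.40483997] scene crop [624.61314204 187.37091625]
0.066 -1 0.062 wrist crop [248.59399954 188.47887151] scene crop [643.52724987 166.16152903]
0.066 -1 0.006 wrist crop [248.27137368 165.39204143] scene crop [652.13934875 220.59496916]
0.071 1 0.062 wrist crop [250.77046821 279.63106233] scene crop [614.37848072 128.25131693]
0.071 1 0.006 wrist crop [250.100225   242.16096277] scene crop [623.80167002 182.71293094]
0.071 -1 0.062 wrist crop [248.62928885 191.00570974] scene crop [642.7287833 161.0797846]
0.071 -1 0.006 wrist crop [248.29568585 167.1308999 ] scene crop [651.39441337 215.9135681 ]
0.08 1 0.062 wrist crop [250.90336171 287.06828654] scene crop [612.80482221 119.08885426]
0.08 1 0.006 wrist crop [250.19277639 247.3311829 ] scene crop [622.32894629 174.2464231 ]
0.08 -1 0.062 wrist crop [248.69620188 195.79776596] scene crop [641.27891343 151.83689827]
0.08 -1 0.006 wrist crop [248.34137529 170.39910419] scene crop [650.04192091 207.40110313]
```

```bash
python3 -c "
from station import arm
print(arm.job_done())"
```

```text
the job is handed in; nothing more can be done
None
```

I took the black key from its block and pushed it fully into the slot of the open (left) latch. I then turned it clockwise to the hard stop, released it and moved the arm about 140 mm straight up. The job was handed in at about 17 s of the 45 s allowed; `job_done()` gives no verdict.

**Last checks:**
- **Stop reached:** the turning moment jumped to 0.68 N m at the end of the turn, against about 0.1 N m to turn the latch.
- **Latch position:** the tongue points at 166.4° and the box's front faces about 167.8°. That puts the latch within about 2° of locked, by picture.
- **Key:** in the last pictures it stands where an upright, fully seated key should appear.
- **Other latch:** I never touched it and did not picture it again after the start.

**What went wrong or disagreed:**
- **First push:** the blade caught on the slot's flare about 2 mm off centre. I fixed it with small sideways shifts; the highest push was 42 N at the wrist.
- **Head height:** the pictures put the head top at about 65–67 mm, while the collar stop implied about 71 mm. I trusted the stop, because the height stayed flat and the key had the expected 3 mm of side play.

I viewed 10 pictures.

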